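# Hang the bulb tray on the rack and fill it

## Robot

A 6-joint arm with a two-finger parallel gripper is mounted at the origin on the work surface. World frame = base frame: x ahead of the robot, y to its left, z up, the work surface at z = 0. Lengths are in m, angles in rad, forces in N, time in s.
With the tool pointing down it reaches from about 0.375 to 0.975 m from the base axis. Payload 3.8 kg.
Tool frame: the origin (TCP) lies on the centre line of the jaws, within the pads' length; the fingertips stand 14 mm ahead of it and the grasp point (between the pads) lies 5 mm behind it; z points along the fingers, y is the line along which they close (so a half turn about z gives the same grasp; the last joint's range is limited). The gripper opens to 85 mm and grips with 20 to 120 N. Pads are 22 mm wide; open, the fingers measure 114 mm over their backs; the gripper's body (76 mm by 85 mm) begins 54 mm behind the grasp point. The pads swing forward as they close: fully open they stand 13 mm farther back than shut.
Start: joints at [1.25, 0.264, 1.604, -0, 1.274, -0.037], TCP at [0.189, 0.648, 0.245] pointing down, gripper open.
Joint ranges: [-2.63, 2.63], [-0.94, 2.18], [0.31, 2.57], [-1.31, 4.45], [0, 2.66], [-2.55, 2.55]. Speed limits (rad/s): [2.57, 2.57, 3.14, 3.14, 3.14, 3.14].

## Interface

Orientations are given as a rotation vector (axis times angle).
In Python, from workcell import bot, eyes, spot_in gives the robot as it stands.
- The arm moves only by the tool carry_out, never from a script. Its argument "series" is text: rows parted by semicolons, each of 4 numbers parted by spaces: the shift along the world's x, y, z in m, then the turn about the world's z in degrees. In form: tx ty tz roll; .... A call has 1 to 20 rows; each row shifts and turns the commanded pose from where the row before left it; what a row does not reach is not made up. A row lasts 1/8 s, in which the tool goes at most 62.5 mm and 10.7 degrees, less where a joint would pass 70% of its speed; a pose out of reach is approached as far as the arm can. A call is refused whole if a number of a shift passes 0.0625 or a number of a turn 10.7, either way. A call with a gripper value outside its range is refused whole. "jaw" is the gripper command: -1 is shut, 1 is fully open, values between are in proportion, set as the call begins (left out, the last holds). The fingers move at their own pace and stop on an object; "grip_force" is the grip in N (left out, the last holds). Time passes only in rows, so rows that do not move let the fingers close. It gives the time, the measured TCP pose, the force, the opening and the grip force at its end, in the units of the state.
- bot.read_state(): the state, without advancing time (a new reading comes with each control period).
- eyes.read_camera(name): name is "side" or "top"; returns (picture, depth): 400x640x3 uint8, blue, green, red; 400x640 float32, m along the optical axis (not along the pixel's ray), 0 where there is no reading.
- eyes.get_calibration(name): a dict with "K" (3x3 intrinsics, pixels), "distortion" ([k1, k2, p1, p2, k3] as OpenCV has them; the pictures are not rectified), "position" and "rotation" of the camera in the world. Camera axes: x right, y down, z forward; pixel columns grow to the right and rows downward; lengths in m; the calibration is good to about 2 mm. A picture is of the moment at which its call begins. get_calibration takes no time and is no camera call.
- bot.finish_job(): hands the job in; it is judged then, once.
Trained networks look in the newest picture that a camera, given by its name, has taken for a name from the list of things; names that differ only in an ending like _2 or _b are one class to them, and where a whole thing is asked for, a point or a joint stands for the part that bears it (a point fixed in the world has none). Each returns a list of dicts, best first, with "score" (0 to 1); they miss things now and then, are a little off and sometimes report something else, mostly with a low value. They report only what shows in the picture. A call takes as long as a camera call. They do not tell look-alikes from the thing itself.
- spot_in(camera, target): "rect" ([centre column, centre row, width, height] in pixels, round what is visible of it).
The state is a dict: "time": time; "q": joint angles; "joint_vel": joint speeds; "joint_torque": joint torques, N m; "tool_pos": TCP position; "tcp_rot": TCP orientation; "wrist_force": force on the tool from outside, world axes, zero at the start; "torque": the same for the moment, N m; "width": opening from 0.0 (shut) to 1.0 (fully open); "grip_force": force on a finger pad.
Only numpy, scipy, OpenCV 4.12 (cv2) and the standard library are available. Lean on these libraries where they do the work, as an engineer would, in place of code of your own. Each camera call takes 0.05 s, during which the arm holds its last target. There are 200 camera calls.

## Task

Hang the empty two-pocket bulb tray by its two hooks on the free part of the rack's upper rail, facing the same way as the tray already there: lower it on gently and, as its weight is all in front of the hooks, let go slowly, a little at a time, so that it leans back on the lower rail without dropping or swinging. Then take the two bulbs from the carton and set one into each pocket, root end down; they bruise easily, so do not drop them, tip them over or press them in. Leave the other things on the bench where they are.

Things in the scene. Friction and masses are not known exactly. Their poses are not given: they have to be found in the camera images.
- tray_handle (a point): Loose black plastic bulb tray (0.32 kg, standing empty on the bench): middle of its upright carrying tab, 125 mm above the tray's underside. Tab 10 mm thick (x), 64 mm wide (y), from 95 to 145 mm above the underside. Axes: x from the tray's open front to its back, y along its width, z up. Pocket base 80 x 200 x 24 mm, at x -81 to -1 mm from here; the weight lies about 30 mm in front (-x) of the tab.
- tray_hook (a point): Seat of the tray's hooks: midway between the two (at y -70 and +70 mm, 20 mm wide), in the middle of the gap right under the hook arms; 11.5 mm behind (+x) and 35 mm below tray_handle, axes the same. Hooks reach back from the flat back plate and turn down: gap 15 mm wide at the seat, 24 mm at the mouth 20 mm below. Hung, the rail's axis lies about 6 mm below this point.
- pocket_l (a point): Floor centre of the tray's pocket at +y, 10 mm above the tray's underside; 41 mm in front of (-x), 115 mm below and 50 mm to +y of tray_handle, axes the same. A round flat-bottomed dimple 55 mm across, 14 mm deep, rim bevelled.
- pocket_r (a point): Floor centre of the tray's other pocket, at -y, 100 mm from pocket_l; otherwise the same.
- free_rail (a point): On the axis of the rack's upper rail, middle of its free stretch, 200 mm above the bench. Steel rail 12 mm thick. y along the rail, x level and away from the robot, z up. Free from y -195 (post, 243 mm high) to +200 mm (an identical tray with two bulbs, hung with its front to -x, fixed). A hung tray sticks out 100 mm to -x and spans 113 to 263 mm above the bench.
- lower_rail (a point): On the axis of the rack's lower rail, 70 mm straight below free_rail, same 12 mm rail and axes. A hung tray's hook lips bear on the back of the upper rail and the foot of its flat back plate leans on the front of this one, 2 to 3 degrees nose-down.
- bulb_1_center (a point): Loose flower bulb: this is its centre, half-way up, 44 mm above its flat 30 mm wide root end, on which it stands upright in the carton. Brown, round, 60 mm across (belly straight from 34 to 46 mm above the root end, tapering below and above), 88 mm high to the neck plus a 6 mm shoot, 0.14 kg. z runs from root to neck. In a pocket the root end stands on the floor.
- bulb_2_center (a point): The other bulb, identical.
- carton: Open low cardboard carton, fixed, 170 mm (x) by 210 mm (y), 40 mm high, walls and floor 6 mm; origin at the centre of its underside. The two bulbs stand in it about 90 mm apart along its y, near its middle in x.
- clay_pot: Terracotta flower pot, 84 mm across, 75 mm high, standing upright on the bench; origin at the centre of its underside. Bystander.
- trowel: Hand trowel lying flat, 270 mm long, wooden handle, steel blade; origin near its middle. Bystander.
- spray_bottle: White spray bottle, 76 mm across, 190 mm high; origin at the centre of its underside. Bystander.
- label_tin: Aluminium tin with plant labels, 74 mm across, 85 mm high (labels to 130 mm); origin at the centre of its underside. Bystander.
- dibber: Wooden dibber (pointed planting stick) 200 mm long, lying on the bench under the rack; origin at its middle. Bystander.
Not all that is in view belongs to the job. Leave any green look-alike of the part that bears bulb_2_center alone.

How it is judged:
By the outcome, as a careful person would: the job done as asked, in the order asked, and still so for the second after the job is handed in, with the robot touching nothing.
It also fails if it takes over 72 s, if anything falls off the work surface, if the arm or the gripper's body presses on something with over 40 N, if the wrist force passes 120 N, or if a joint passes its speed limit or range.

## Working session

There is one attempt and no reset: what is moved stays moved. The work goes in short steps, Python scripts to look and compute and a tool call to move; the robot and the scene stay as the last step left them, time stands still between calls to the robot, and variables do not carry over. Pictures are saved under pics/ and viewed, at most 10 in all, crops included, and the job is handed in when it is done.

Besides the shell and the picture viewer there is one more tool, called after "Request:" in YAML: its name, and indented under it one key for each argument. carry_out: Moves the arm, as the interface text tells. Its arguments: {"type":"object","properties":{"series":{"type":"string"},"jaw":{"type":"number"},"grip_force":{"type":"number"}},"required":["series"]}

```bash
mkdir -p pics; cat > h.py <<'E'
import numpy as np, cv2
from workcell import bot, eyes, spot_in
def cloud(name):
    im,d=eyes.read_camera(name); c=eyes.get_calibration(name)
    K=np.array(c["K"],float);D=np.array(c["distortion"],float)
    h,w=d.shape; u,v=np.meshgrid(np.arange(w),np.arange(h))
    p=cv2.undistortPoints(np.stack([u,v],-1).reshape(-1,1,2).astype(float),K,D).reshape(h,w,2)
    P=np.dstack([p*d[...,None],d])@np.array(c["rotation"]).T+np.array(c["position"])
    P[d<=0]=np.nan
    return im,P
E
python3 - <<'E'
from h import *
for n in("side","top"):
    im,P=cloud(n); np.savez(f"/tmp/{n}.npz",im=im,P=P); cv2.imwrite(f"pics/{n}0.png",im)
    c=eyes.get_calibration(n);print(n,np.round(c["position"],3),np.round(c["rotation"],2).tolist(),c["K"][0][0])
    for t in["tray_handle","tray_hook","pocket_l","free_rail","bulb_1_center","carton","label_tin","spray_bottle"]:
        for r in spot_in(n,t)[:5]:
            x,y,w,h=r["rect"];q=P[int(y),int(x)]
            print(t,round(r["score"],2),np.round(r["rect"]),np.round(q,3))
print(bot.read_state())
E
```

```text
Traceback (most recent call last):
  File "h.py", line 8, in cloud
    P=np.dstack([p*d[...,None],d])@np.array(c["rotation"]).T+np.array(c["position"])
      ~~~~~~~~~~~~~~~~~~~~~~~~~~~~~~~~~~~~~~~~~~~~~~~~~~~~~~^~~~~~~~~~~~~~~~~~~~~~~~
ValueError: operands could not be broadcast together with shapes (400,640) (3,)
```

```bash
sed -i 's/np.array(c\["rotation"\]).T/cv2.Rodrigues(np.array(c["rotation"],float))[0].T/' h.py
python3 - <<'E'
from h import *
for n in("side","top"):
    im,P=cloud(n); np.savez(f"/tmp/{n}.npz",im=im,P=P); cv2.imwrite(f"pics/{n}0.png",im)
    c=eyes.get_calibration(n);print(n,np.round(c["position"],3),np.round(c["rotation"],2).tolist(),c["K"][0][0])
    for t in["tray_handle","tray_hook","pocket_l","free_rail","bulb_1_center","carton","label_tin","spray_bottle"]:
        for r in spot_in(n,t)[:5]:
            x,y,w,h=r["rect"];q=P[min(int(y),399),min(int(x),639)]
            print(t,round(r["score"],2),np.round(r["rect"]),np.round(q,3))
print(bot.read_state())
E
```

```text
side [-0.118 -0.586  1.185] [-2.31, 0.96, -0.33] 427.7314771329837
tray_handle 0.9 [248. 191.  50.  60.] [0.41  0.294 0.022]
tray_hook 0.61 [249. 191.  55.  58.] [0.41  0.294 0.022]
pocket_l 0.69 [249. 193.  51.  58.] [0.408 0.291 0.02 ]
free_rail 0.84 [374. 180. 176. 152.] [ 0.685 -0.044  0.127]
bulb_1_center 0.75 [377. 306.  20.  26.] [ 0.371 -0.331  0.07 ]
bulb_1_center 0.7 [318. 228.  28.  31.] [0.473 0.009 0.012]
carton 0.68 [365. 297.  90.  85.] [ 0.395 -0.273  0.011]
carton 0.65 [448. 360.  35.  39.] [ 0.371 -0.559  0.096]
label_tin 0.79 [451. 359.  34.  41.] [ 0.419 -0.564  0.011]
spray_bottle 0.69 [231. 127.  28.  49.] [0.525 0.522 0.11 ]
top [ 0.321 -0.008  1.345] [-2.12, 2.18, -0.13] 395.7607811443201
tray_handle 0.82 [236. 229.  66.  38.] [0.397 0.291 0.022]
tray_handle 0.35 [421. 229.  18.  20.] [ 0.379 -0.311  0.086]
tray_hook 0.93 [240. 228.  64.  40.] [0.4   0.28  0.028]
tray_hook 0.73 [151. 183.  46.  31.] [0.542 0.53  0.144]
pocket_l 0.89 [236. 228.  64.  44.] [0.404 0.294 0.025]
free_rail 0.84 [324. 140. 220.  67.] [ 0.701 -0.011  0.   ]
bulb_1_center 0.65 [421. 22
[... 188 characters left out ...]
27.] [0.543 0.535 0.14 ]
{'time': 0.95, 'q': array([ 1.25010311e+00,  2.63851183e-01,  1.60399816e+00,  1.01559731e-05,
        1.27372317e+00, -3.69052089e-02]), 'joint_vel': array([-0.00026547,  0.00011155,  0.00148584, -0.00069435,  0.00064904,
       -0.00132195]), 'joint_torque': array([ 7.76081397e-04, -5.15066528e+01, -3.67744088e+01,  1.12491675e-04,
        3.39813841e-04, -3.31071874e-05]), 'tool_pos': array([0.18899447, 0.64798969, 0.24531364]), 'tcp_rot': array([-4.44282586e-01, -3.11001284e+00, -3.38482205e-05]), 'wrist_force': array([-0.53110914,  0.05704101,  0.64420768]), 'torque': array([-0.03273654,  0.0270437 , -0.00498673]), 'grip_force': 0.0, 'width': 1.0022969169211615}
```

View pics/side0.png

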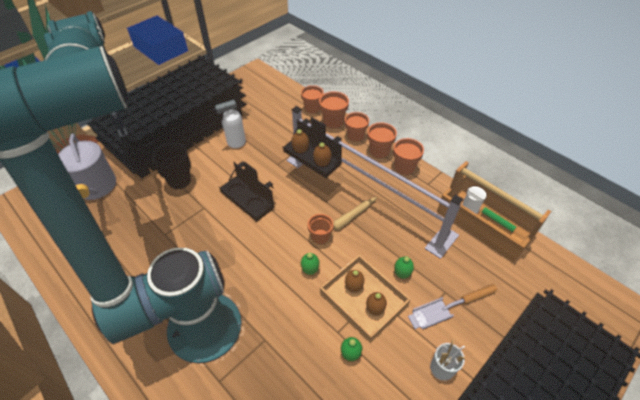

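View pics/top0.png

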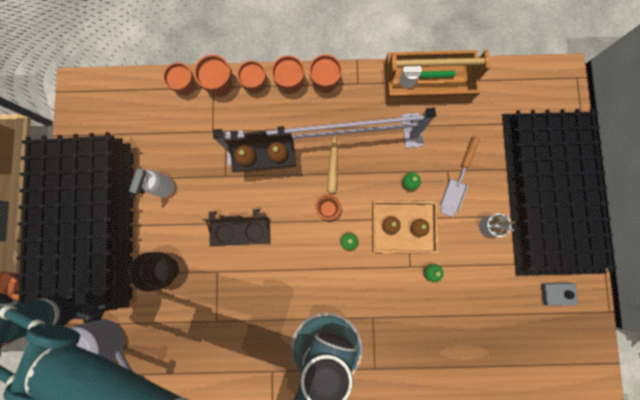

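```bash
python3 - <<'E'
import numpy as np, cv2
for n in("side","top"):
    f=np.load(f"/tmp/{n}.npz");P=f["P"];im=f["im"];Q=P.reshape(-1,3)
    def sel(x0,x1,y0,y1,z0,z1):
        return Q[(Q[:,0]>x0)&(Q[:,0]<x1)&(Q[:,1]>y0)&(Q[:,1]<y1)&(Q[:,2]>z0)&(Q[:,2]<z1)]
    print(n)
    for lab,z0,z1 in(("tab",.105,.16),("hookplate",.06,.105),("base",.018,.035)):
        T=sel(.3,.52,.13,.45,z0,z1)
        if len(T)>5:
            m=T.mean(0);r=cv2.minAreaRect((T[:,:2]*1000).astype(np.float32));print(lab,len(T),m.round(4),r,T.min(0).round(3),T.max(0).round(3))
    for lab,z0,z1 in(("up",.185,.215),("low",.12,.142),("post",.225,.26)):
        R=sel(.6,.85,-.4,.4,z0,z1)
        if len(R)<5: continue
        print(lab,len(R))
        for y in np.arange(-.35,.35,.05):
            s=R[(R[:,1]>=y)&(R[:,1]<y+.05)]
            if len(s)>3: print("  y%.2f n%d x %.3f [%.3f %.3f] z med %.3f max %.3f"%(y,len(s),np.median(s[:,0]),s[:,0].min(),s[:,0].max(),np.median(s[:,2]),s[:,2].max()))
    B=sel(.33,.45,-.4,-.18,.045,.11)
    print("bulbs",len(B));
    if len(B)>10:
        _,l,c=cv2.kmeans(B[:,:2].astype(np.float32),2,None,(3,50,1e-5),5,0)
        for k in(0,1):
            s=B[l[:,0]==k];print(s.min(0).round(3),s.max(0).round(3),s.mean(0).round(3),s[s[:,2]>s[:,2].max()-.012].mean(0).round(3))
f=np.load("/tmp/side.npz")["im"];t=np.load("/tmp/top.npz")["im"]
a=cv2.resize(f[150:230,210:310],(500,400),interpolation=3);b=cv2.resize(t[195:255,195:285],(500,333),interpolation=3)
c=cv2.resize(f[255:345,320:420],None,fx=3,fy=3,interpolation=3)
o=np.zeros((600,800,3),np.uint8);o[:300,:375]=cv2.resize(a,(375,300));o[:267,400:800]=cv2.resize(b,(400,267));o[310:580,:300]=c
r=cv2.resize(f[95:260,270:470],(480,330)[:2]);o[270:600,310:790]=r
cv2.imwrite("pics/crop1.png",o)
E
```

```text
side
tab 132 [0.4253 0.2787 0.1306] ((427.2569274902344, 282.3928527832031), (12.91703987121582, 65.61871337890625), 2.456897258758545) [0.42  0.25  0.105] [0.435 0.315 0.149]
hookplate 355 [0.4309 0.2744 0.083 ] ((437.9574279785156, 283.5380859375), (33.64542007446289, 204.37060546875), 2.1597201824188232) [0.417 0.181 0.06 ] [0.458 0.385 0.105]
base 814 [0.3885 0.2796 0.0251] ((387.9817810058594, 282.5248107910156), (86.66166687011719, 206.5569610595703), 2.155553102493286) [0.342 0.179 0.018] [0.435 0.386 0.035]
up 1189
  y-0.35 n80 x 0.698 [0.693 0.719] z med 0.201 max 0.215
  y-0.30 n68 x 0.703 [0.696 0.711] z med 0.205 max 0.210
  y-0.25 n66 x 0.699 [0.693 0.706] z med 0.205 max 0.210
  y-0.20 n62 x 0.695 [0.690 0.703] z med 0.205 max 0.209
  y-0.15 n61 x 0.691 [0.683 0.700] z med 0.205 max 0.211
  y-0.10 n58 x 0.688 [0.681 0.697] z med 0.205 max 0.211
  y-0.05 n55 x 0.684 [0.677 0.693] z med 0.205 max 0.211
  y-0.00 n52 x 0.681 [0.674 0.691] z med 0.205 max 0.210
  y0.05 n72 x 0.675 [0.661 0.684] z med 0.204 max 0.215
  y0.10 n243 x 0.643 [0.600 0.691] z med 0.200 max 0.215
  
[... 3368 characters left out ...]
n220 x 0.629 [0.600 0.660] z med 0.137 max 0.142
  y0.20 n78 x 0.643 [0.601 0.656] z med 0.138 max 0.142
  y0.25 n92 x 0.636 [0.600 0.654] z med 0.138 max 0.142
  y0.30 n5 x 0.648 [0.648 0.649] z med 0.138 max 0.139
post 333
  y-0.35 n109 x 0.706 [0.693 0.720] z med 0.242 max 0.248
  y0.15 n95 x 0.652 [0.648 0.660] z med 0.255 max 0.260
  y0.20 n27 x 0.649 [0.647 0.655] z med 0.253 max 0.260
  y0.25 n67 x 0.659 [0.647 0.675] z med 0.242 max 0.246
  y0.30 n35 x 0.659 [0.647 0.675] z med 0.242 max 0.246
bulbs 532
[ 0.367 -0.251  0.047] [ 0.426 -0.195  0.102] [ 0.395 -0.22   0.072] [ 0.396 -0.223  0.095]
[ 0.358 -0.342  0.047] [ 0.413 -0.287  0.101] [ 0.385 -0.312  0.072] [ 0.386 -0.317  0.095]
```

View pics/crop1.png

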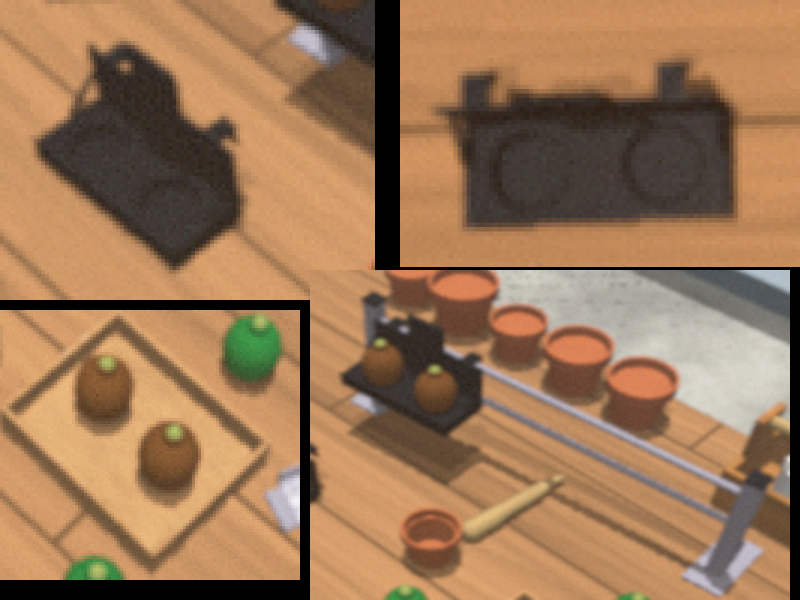

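The pictures show the tray at side (248,191), its hooks pointing away from the robot like those of the hung tray at (312,145). The rail runs from there to the post at (450,220). There are five bulb candidates in the side view. The brown ones at (355,280) and (377,302) stand in the carton and fit the description, and the crop confirms it. The three green ones at (310,263), (403,266) and (351,349) are look-alikes outside it.

Request:
carry_out:
  series: "0.0198 -0.0305 0 -5.96; 0.0198 -0.0305 0 -5.96; 0.0198 -0.0305 0 -5.96; 0.0198 -0.0305 0 -5.96; 0.0198 -0.0305 0 -5.96; 0.0198 -0.0305 0 -5.96; 0.0198 -0.0305 0 -5.96; 0.0198 -0.0305 0 -5.96; 0.0198 -0.0305 0 -5.96; 0.0198 -0.0305 0 -5.96; 0.0198 -0.0305 0 -5.96; 0.0198 -0.0305 0 -5.96; 0 0 0 0; 0 0 0 0"
  jaw: 1

```text
time: 2.7
tool_pos: [0.4265, 0.2822, 0.2454]
tcp_rot: [-2.177, -2.264, -0.001]
wrist_force: [-1.3, 0.0, -0.3]
width: 1.002
grip_force: 0.0
```

Request:
carry_out:
  series: "0 0 -0.03 0; 0 0 -0.03 0; 0 0 -0.03 0; 0 0 -0.03 0; 0 0 0 0"

```text
time: 3.32
tool_pos: [0.4238, 0.2817, 0.1227]
tcp_rot: [-2.174, -2.265, 0.009]
wrist_force: [0.7, -0.3, 0.1]
width: 1.001
grip_force: 0.0
```

Request:
carry_out:
  series: "0 0 0 0; 0 0 0 0; 0 0 0 0; 0 0 0 0; 0 0 0 0; 0 0 0 0; 0 0 0 0; 0 0 0 0"
  jaw: -1
  grip_force: 60

```text
time: 4.32
tool_pos: [0.4272, 0.2822, 0.1258]
tcp_rot: [2.178, 2.264, 0.002]
wrist_force: [2.5, 0.1, 3.0]
width: 0.111
grip_force: 61.3
```

Request:
carry_out:
  series: "0 0 0.01 0; 0 0 0.03 0; 0 0 0.04 0; 0 0 0.04 0; 0 0 0.04 0; 0 0 0.04 0; 0.003 -0.04 0.005 0.2; 0.003 -0.04 0 0.2; 0.003 -0.04 0 0.2; 0.003 -0.04 0 0.2; 0.003 -0.04 0 0.2; 0.003 -0.04 0 0.2; 0.003 -0.04 0 0.2; 0.003 -0.04 0 0.2; 0.003 -0.04 0 0.2; 0.003 -0.036 0 0.2; 0.03 0 0 0; 0.03 0 0 0; 0.03 0 0 0; 0 0 0 0"

```text
time: 6.82
tool_pos: [0.5471, -0.1136, 0.3288]
tcp_rot: [-2.136, -2.3, 0.002]
wrist_force: [0.1, -0.2, -3.4]
width: 0.109
grip_force: 60.5
```

Request:
carry_out:
  series: "0.03 0 0 0; 0.03 0 0 0; 0.03 0 0 0; 0.02 0 0 0; 0 0 0 0; 0 0 0 0; 0 0 0 0"

```text
time: 7.7
tool_pos: [0.6556, -0.114, 0.3304]
tcp_rot: [-2.138, -2.301, 0.001]
wrist_force: [-1.2, 0.3, -2.8]
width: 0.106
grip_force: 60.5
```

```bash
python3 - <<'E'
from h import *
th=np.deg2rad(4.2);R=np.array([[np.cos(th),np.sin(th)],[-np.sin(th),np.cos(th)]])
for n in("side","top"):
    im,P=cloud(n); cv2.imwrite(f"pics/{n}1.png",im); np.savez(f"/tmp/{n}1.npz",im=im,P=P)
    Q=P.reshape(-1,3); g=im.reshape(-1,3).max(1)
    Q=Q[(Q[:,0]>.53)&(Q[:,0]<.8)&(Q[:,1]>-.42)&(Q[:,1]<.12)]
    for l,z0,z1 in(("hook/plate",.272,.302),("base",.215,.24),("rail",.195,.212)):
        T=Q[(Q[:,2]>z0)&(Q[:,2]<z1)]
        if l=="rail": T=T[(T[:,0]>.67)]
        else: T=T[(T[:,1]<.02)&(T[:,1]>-.25)]
        if len(T)<10: print(l,len(T));continue
        r=cv2.minAreaRect((T[:,:2]*1000).astype(np.float32)); print(n,l,len(T),np.round(r[0],1),np.round(r[1],1),round(r[2],2),T.min(0).round(3),T.max(0).round(3))
        if l=="rail":
            s=T[(T[:,1]<-.02)&(T[:,1]>-.29)]; print(np.polyfit(s[:,1],s[:,0],1))
        if l=="hook/plate":
            for y0 in np.arange(-.23,.02,.02):
                s=T[(T[:,1]>y0)&(T[:,1]<y0+.02)]
                if len(s)>2: print("  %.2f x %.4f..%.4f z %.3f..%.3f"%(y0,s[:,0].min(),s[:,0].max(),s[:,2].min(),s[:,2].max()))
a=cv2.resize(cv2.imread("pics/side1.png")[100:270,260:480],None,fx=3,fy=3);b=cv2.imread("pics/top1.png")
cv2.imwrite("pics/c2.png",a)
E
```

```text
side hook/plate 542 [ 667.3 -112.8] [ 34.3 199.8] 4.74 [ 0.645 -0.214  0.272] [ 0.691 -0.014  0.302]
  -0.23 x 0.6608..0.6666 z 0.276..0.301
  -0.21 x 0.6583..0.6837 z 0.272..0.302
  -0.19 x 0.6558..0.6909 z 0.274..0.302
  -0.17 x 0.6543..0.6643 z 0.272..0.301
  -0.15 x 0.6527..0.6639 z 0.274..0.302
  -0.13 x 0.6511..0.6583 z 0.273..0.302
  -0.11 x 0.6495..0.6575 z 0.273..0.302
  -0.09 x 0.6481..0.6570 z 0.272..0.302
  -0.07 x 0.6470..0.6781 z 0.272..0.301
  -0.05 x 0.6454..0.6790 z 0.273..0.302
  -0.03 x 0.6464..0.6762 z 0.274..0.301
side base 1553 [ 615.1 -115.4] [ 88.6 202. ] 4.63 [ 0.565 -0.219  0.215] [ 0.665 -0.013  0.24 ]
side rail 280 [ 693.  -109.4] [ 23.6 449.7] 3.78 [ 0.67  -0.334  0.195] [0.72  0.115 0.212]
[-0.07894232  0.68191126]
top hook/plate 251 [ 666.  -106.3] [ 32.1 187.7] 4.88 [ 0.646 -0.201  0.272] [ 0.688 -0.014  0.302]
  -0.21 x 0.6587..0.6855 z 0.273..0.301
  -0.19 x 0.6566..0.6877 z 0.277..0.302
  -0.17 x 0.6554..0.6615 z 0.273..0.301
  -0.15 x 0.6530..0.6591 z 0.274..0.298
  -0.11 x 0.6516..0.6533 z 0.273..0.289
  -0.09 x 0.6487..0.6559 z 0.272..0.301
  -0.05 x 0.6471..0.6760 z 0.278..0.302
  -0.03 x 0.6461..0.6504 z 0.272..0.301
top base 267 [ 613.9 -112. ] [ 83.7 191.6] 4.2 [ 0.565 -0.206  0.216] [ 0.661 -0.014  0.24 ]
top rail 346 [ 693.1 -105.7] [ 22.3 451.6] 3.48 [ 0.671 -0.332  0.195] [0.717 0.119 0.212]
[-0.0686036  0.6845443]
```

View pics/c2.png

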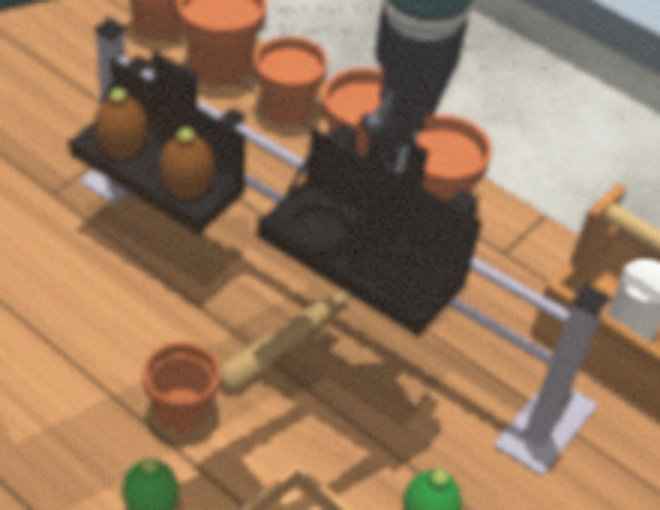

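Request:
carry_out:
  series: "0.013 0 0 -0.2; 0.0134 0 0 0; 0 0 -0.02 0; 0 0 -0.02 0; 0 0 -0.015 0; 0 0 -0.007 0; 0 0 0 0; 0 0 0 0; 0 0 0 0"

```text
time: 8.93
tool_pos: [0.6834, -0.1141, 0.2693]
tcp_rot: [2.141, 2.297, 0.001]
wrist_force: [-0.4, -0.6, -3.5]
width: 0.107
grip_force: 60.6
```

```bash
python3 - <<'E'
from h import *
s=bot.read_state();print(s["tool_pos"],s["wrist_force"],s["torque"])
im,P=cloud("side");a=cv2.resize(im[110:250,320:460],(560,560),interpolation=3)
im2,P2=cloud("top");b=cv2.resize(im2[100:170,290:430],(800,400),interpolation=3)
cv2.imwrite("pics/c3.png",a)
for n,P in(("s",P),("t",P2)):
    Q=P.reshape(-1,3);Q=Q[(Q[:,0]>.66)&(Q[:,0]<.74)&(Q[:,1]>-.23)&(Q[:,1]<.0)]
    T=Q[(Q[:,2]>.205)&(Q[:,2]<.235)]
    for y0 in np.arange(-.23,.02,.02):
        s=T[(T[:,1]>y0)&(T[:,1]<y0+.02)]
        if len(s)>2: print(n,"  %.2f x %.4f..%.4f z %.3f..%.3f"%(y0,s[:,0].min(),s[:,0].max(),s[:,2].min(),s[:,2].max()))
E
```

```text
[ 0.68336727 -0.11413389  0.26930564] [-0.41828513 -0.61701617 -3.48286407] [-0.03041759 -0.02198756  0.0022741 ]
s   -0.23 x 0.6830..0.7057 z 0.205..0.235
s   -0.21 x 0.6851..0.7138 z 0.205..0.235
s   -0.19 x 0.6842..0.7170 z 0.205..0.235
s   -0.17 x 0.6827..0.6890 z 0.207..0.235
s   -0.15 x 0.6805..0.6878 z 0.205..0.234
s   -0.13 x 0.6799..0.6863 z 0.206..0.235
s   -0.11 x 0.6781..0.6862 z 0.205..0.235
s   -0.09 x 0.6773..0.6858 z 0.206..0.235
s   -0.07 x 0.6734..0.7005 z 0.207..0.235
s   -0.05 x 0.6733..0.7081 z 0.205..0.235
s   -0.03 x 0.6716..0.6789 z 0.206..0.234
s   -0.01 x 0.6808..0.6891 z 0.205..0.210
t   -0.21 x 0.6864..0.7025 z 0.205..0.232
t   -0.19 x 0.6839..0.7151 z 0.205..0.235
t   -0.17 x 0.6829..0.6880 z 0.206..0.234
t   -0.15 x 0.6821..0.6843 z 0.210..0.232
t   -0.05 x 0.6738..0.6955 z 0.209..0.234
t   -0.03 x 0.6735..0.6756 z 0.209..0.234
t   -0.01 x 0.6801..0.6860 z 0.205..0.209
```

View pics/c3.png

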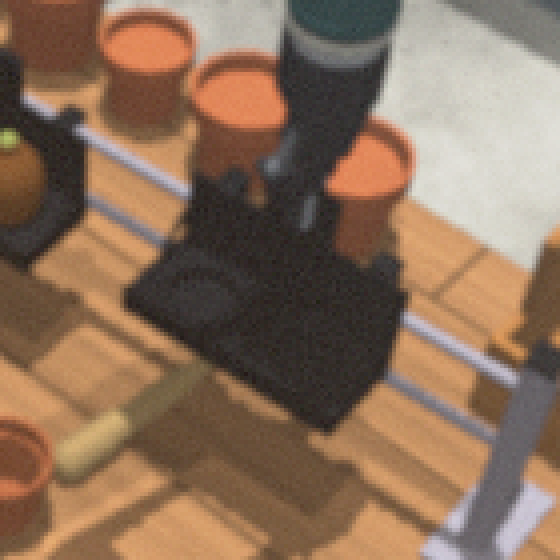

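Request:
carry_out:
  series: "-0.001 0 -0.004 0; 0 0 -0.004 0; 0 0 -0.004 0; 0 0 -0.002 0; 0 0 0 0; 0 0 0 0"

```text
time: 9.78
tool_pos: [0.6821, -0.114, 0.2544]
tcp_rot: [2.142, 2.298, 0.0]
wrist_force: [0.4, 0.7, -2.5]
width: 0.107
grip_force: 60.7
```

Request:
carry_out:
  series: "0 0 -0.002 0; 0 0 -0.002 0; 0 0 -0.002 0; 0 0 -0.002 0; 0 0 0 0; 0 0 0 0"

```text
time: 10.52
tool_pos: [0.682, -0.114, 0.2463]
tcp_rot: [2.142, 2.298, 0.0]
wrist_force: [-0.0, 1.2, -2.5]
width: 0.106
grip_force: 60.7
```

Request:
carry_out:
  series: "0 0 -0.0015 0; 0 0 -0.0015 0; 0 0 -0.001 0; 0 0 0 0; 0 0 0 0"

```text
time: 11.15
tool_pos: [0.682, -0.114, 0.2423]
tcp_rot: [-2.142, -2.298, -0.0]
wrist_force: [0.3, 0.7, -3.3]
width: 0.102
grip_force: 60.8
```

Request:
carry_out:
  series: "0 0 -0.001 0; 0 0 0 0; 0 0 0 0"

```text
time: 11.52
tool_pos: [0.6822, -0.1139, 0.2418]
tcp_rot: [2.142, 2.298, 0.001]
wrist_force: [0.8, 0.8, -0.8]
width: 0.106
grip_force: 61.1
```

Request:
carry_out:
  series: "0 0 -0.001 0; 0 0 0 0; 0 0 0 0"

```text
time: 11.9
tool_pos: [0.6822, -0.1139, 0.2416]
tcp_rot: [2.142, 2.297, 0.001]
wrist_force: [-3.1, 2.6, 5.9]
width: 0.103
grip_force: 61.8
```

Request:
carry_out:
  series: "-0.0007 0 0.0006 0; 0 0 0 0; -0.0007 0 0 0; 0 0 0 0; 0 0 0 0"

```text
time: 12.52
tool_pos: [0.6815, -0.114, 0.2415]
tcp_rot: [2.141, 2.297, 0.002]
wrist_force: [3.5, 2.6, 5.1]
width: 0.111
grip_force: 61.8
```

Request:
carry_out:
  series: "0 0 0.0005 0; 0 0 0 0; 0 0 0 0"
  grip_force: 20

```text
time: 12.9
tool_pos: [0.681, -0.1142, 0.2416]
tcp_rot: [2.141, 2.297, 0.0]
wrist_force: [3.7, 1.4, 3.4]
width: 0.106
grip_force: 61.7
```

Request:
carry_out:
  series: "0 0 0 0; 0 0 0 0"
  jaw: -0.79

```text
time: 13.15
tool_pos: [0.6808, -0.1142, 0.2415]
tcp_rot: [2.142, 2.297, 0.0]
wrist_force: [4.1, -0.0, 3.5]
width: 0.109
grip_force: 59.4
```

Request:
carry_out:
  series: "0 0 0 0; 0 0 0 0"
  jaw: -0.78

```text
time: 13.4
tool_pos: [0.6806, -0.1142, 0.2414]
tcp_rot: [2.142, 2.298, -0.0]
wrist_force: [3.3, 0.1, 3.6]
width: 0.109
grip_force: 35.3
```

Request:
carry_out:
  series: "0 0 0 0; 0 0 0 0"
  jaw: -0.77

```text
time: 13.65
tool_pos: [0.6804, -0.1142, 0.2413]
tcp_rot: [-2.142, -2.298, 0.001]
wrist_force: [3.3, -2.5, 3.3]
width: 0.116
grip_force: 12.1
```

Request:
carry_out:
  series: "0 0 0 0; 0 0 0 0"
  jaw: -0.76

```text
time: 13.9
tool_pos: [0.68, -0.1142, 0.2411]
tcp_rot: [-2.142, -2.297, 0.002]
wrist_force: [0.9, -2.6, 3.5]
width: 0.121
grip_force: 6.3
```

Request:
carry_out:
  series: "0 0 0 0; 0 0 0 0"
  jaw: -0.75

```text
time: 14.15
tool_pos: [0.6797, -0.1142, 0.2408]
tcp_rot: [-2.141, -2.297, 0.003]
wrist_force: [-1.1, -2.4, 4.3]
width: 0.128
grip_force: 3.4
```

Request:
carry_out:
  series: "0 0 0 0; 0 0 0 0"
  jaw: -0.74

```text
time: 14.4
tool_pos: [0.6796, -0.1138, 0.2405]
tcp_rot: [-2.141, -2.296, 0.002]
wrist_force: [-3.7, -1.0, 1.5]
width: 0.133
grip_force: 1.4
```

Request:
carry_out:
  series: "0 0 0 0; 0 0 0 0"
  jaw: -0.73

```text
time: 14.65
tool_pos: [0.6802, -0.1137, 0.2405]
tcp_rot: [-2.141, -2.297, 0.001]
wrist_force: [-2.1, -0.3, -0.3]
width: 0.135
grip_force: 0.8
```

Request:
carry_out:
  series: "0 0 0 0; 0 0 0 0"
  jaw: -0.72

```text
time: 14.9
tool_pos: [0.6804, -0.1136, 0.2409]
tcp_rot: [-2.141, -2.297, 0.0]
wrist_force: [-1.7, -0.4, -1.2]
width: 0.143
grip_force: 0.8
```

Request:
carry_out:
  series: "0 0 0 0; 0 0 0 0"
  jaw: -0.7

```text
time: 15.15
tool_pos: [0.6807, -0.1139, 0.2415]
tcp_rot: [2.142, 2.298, 0.0]
wrist_force: [-0.7, 0.2, -0.3]
width: 0.152
grip_force: 0.5
```

Request:
carry_out:
  series: "0 0 0 0; 0 0 0 0"
  jaw: -0.68

```text
time: 15.4
tool_pos: [0.6809, -0.114, 0.2416]
tcp_rot: [2.142, 2.298, 0.001]
wrist_force: [0.0, 0.3, 0.1]
width: 0.164
grip_force: 0.1
```

Request:
carry_out:
  series: "0 0 0 0; 0 0 0 0"
  jaw: -0.62

```text
time: 15.65
tool_pos: [0.6808, -0.114, 0.2416]
tcp_rot: [2.142, 2.298, 0.0]
wrist_force: [0.3, 0.9, -0.4]
width: 0.191
grip_force: 0.0
```

Request:
carry_out:
  series: "0 0 0 0; 0 0 0 0; 0 0 0 0"
  jaw: -0.4

```text
time: 16.02
tool_pos: [0.6806, -0.114, 0.2414]
tcp_rot: [-2.142, -2.298, -0.0]
wrist_force: [-0.2, 0.1, 0.6]
width: 0.299
grip_force: 0.0
```

Request:
carry_out:
  series: "0 0 0.02 0; 0 0 0.03 0; 0 0 0.04 0; 0 0 0.03 0; -0.03 -0.015 0.01 0; -0.04 -0.02 0 0; -0.04 -0.02 0 0; -0.04 -0.03 0 0; 0 0 0 0"

```text
time: 17.15
tool_pos: [0.5288, -0.2007, 0.3739]
tcp_rot: [2.144, 2.292, 0.0]
wrist_force: [0.5, -0.3, 0.8]
width: 0.3
grip_force: 0.0
```

```bash
python3 - <<'E'
from h import *
im,P=cloud("side");np.savez("/tmp/s4.npz",im=im,P=P);a=cv2.resize(im[95:345,270:470],(480,600),interpolation=3);cv2.imwrite("pics/c4.png",a)
im2,P2=cloud("top")
for n,im,P in(("s",im,P),("t",im2,P2)):
    Q=P.reshape(-1,3)
    for l,x0,x1,z0,z1 in(("tab",.64,.71,.225,.275),("base",.55,.67,.125,.15)):
        T=Q[(Q[:,0]>x0)&(Q[:,0]<x1)&(Q[:,1]>-.26)&(Q[:,1]<.02)&(Q[:,2]>z0)&(Q[:,2]<z1)]
        r=cv2.minAreaRect((T[:,:2]*1000).astype(np.float32));print(n,l,len(T),np.round(r[0],1),np.round(r[1],1),round(r[2],2),T.min(0).round(4),T.max(0).round(4))
        if l=="base":
            C=np.c_[T[:,:2],np.ones(len(T))];print("plane",np.linalg.lstsq(C,T[:,2],rcond=None)[0].round(3))
    B=Q[(Q[:,0]>.33)&(Q[:,0]<.46)&(Q[:,1]>-.4)&(Q[:,1]<-.17)&(Q[:,2]>.045)&(Q[:,2]<.11)]
    _,l,c=cv2.kmeans(B[:,:2].astype(np.float32),2,None,(3,50,1e-5),5,0)
    for k in(0,1):
        s=B[l[:,0]==k];print("bulb",len(s),s.min(0).round(3),s.max(0).round(3),s[s[:,2]>s[:,2].max()-.008].mean(0).round(4))
E
```

```text
s tab 20 [ 678.8 -143.2] [7.1 8.3] 44.74 [ 0.6739 -0.1456  0.2256] [ 0.6842 -0.1386  0.262 ]
s base 1000 [ 634.7 -117.2] [ 76.3 201.4] 1.66 [ 0.5938 -0.2186  0.125 ] [ 0.67   -0.0158  0.1494]
plane [-0.006  0.002  0.14 ]
bulb 319 [ 0.366 -0.253  0.045] [ 0.45  -0.171  0.102] [ 0.3957 -0.2237  0.0976]
bulb 352 [ 0.355 -0.371  0.045] [ 0.413 -0.289  0.101] [ 0.386  -0.3174  0.0967]
t tab 132 [ 676.1 -113.7] [10.5 62.6] 5.67 [ 0.6683 -0.145   0.2255] [ 0.6816 -0.0825  0.2629]
t base 1003 [ 634.  -116.9] [ 75.1 200.7] 1.7 [ 0.594  -0.2171  0.1251] [ 0.67   -0.0163  0.1464]
plane [-0.002  0.002  0.137]Traceback (most recent call last):
  File "<stdin>", line 12, in <module>
cv2.error: OpenCV(4.12.0) /io/opencv/modules/core/src/kmeans.cpp:243: error: (-2:Unspecified error) in function 'double cv::kmeans(cv::InputArray, int, cv::InputOutputArray, cv::TermCriteria, int, int, cv::OutputArray)'
> There can't be more clusters than elements (expected: 'N >= K'), where
>     'N' is 0
> must be greater than or equal to
>     'K' is 2
```

View pics/c4.png

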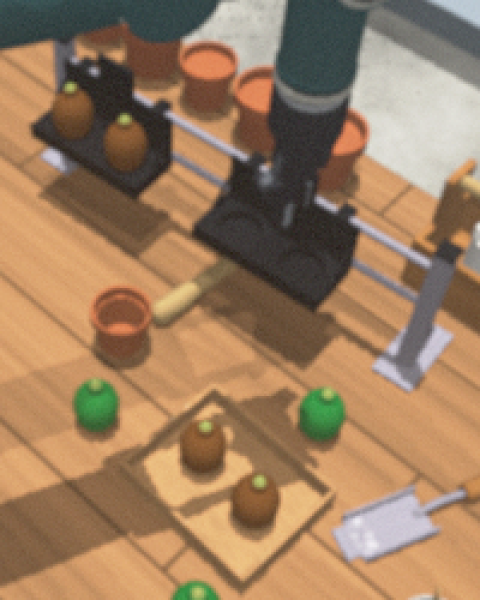

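The tray now hangs on the rail, parallel to the fixed one, with its hooks over the bar at crop (250,165) and (345,215). Next I measure the dimples and the gripper body for clearance against the tab.

```bash
python3 - <<'E'
import numpy as np,cv2
P=np.load("/tmp/s4.npz")["P"];Q=P.reshape(-1,3);Q=Q[~np.isnan(Q[:,0])]
th=np.deg2rad(4.2);ex=np.array([np.cos(th),np.sin(th)]);ey=np.array([-np.sin(th),np.cos(th)])
D=Q[:,:2]-[.5288,-.2007];a=D@ex;b=D@ey
for z in np.arange(.36,.52,.012):
    m=(abs(a)<.08)&(abs(b)<.08)&(Q[:,2]>z)&(Q[:,2]<z+.012)
    if m.sum()>5: print("z-tcp %.3f n%d close %.3f..%.3f norm %.3f..%.3f"%(z-.3739,m.sum(),*np.percentile(a[m],[2,98]),*np.percentile(b[m],[2,98])))
# dimples, relative to hung handle frame
D=Q[:,:2]-[.679,-.114];a=D@ex;b=D@ey
m=(a>-.085)&(a<-.005)&(abs(b)<.11)&(Q[:,2]>.10)&(Q[:,2]<.155)
a,b,z=a[m],b[m],Q[m,2]
print("extent",a.min(),a.max(),b.min(),b.max())
for s in(1,-1):
    r=np.hypot(a+.036,b-.05*s)
    rim=(r>.033)&(r<.045)&(abs(b)<.097)&(a<-.008)
    c=np.linalg.lstsq(np.c_[a,b,np.ones(len(a))][rim],z[rim],rcond=None)[0]
    e=z-np.c_[a,b,np.ones(len(a))]@c; lo=(e<-.007)&(r<.036)
    print(s,c.round(3),lo.sum(),"floor a %.4f b %.4f z %.4f"%((a[lo].min()+a[lo].max())/2,(b[lo].min()+b[lo].max())/2,np.median(z[lo])),np.ptp(a[lo]),np.ptp(b[lo]),np.median(z[rim]))
E
```

```text
z-tcp -0.014 n28 close -0.025..0.017 norm -0.011..0.009
z-tcp -0.002 n45 close -0.028..0.018 norm -0.011..0.006
z-tcp 0.010 n33 close -0.027..0.019 norm -0.011..0.002
z-tcp 0.022 n22 close -0.026..0.023 norm -0.014..-0.004
z-tcp 0.034 n65 close -0.048..0.044 norm -0.013..0.011
z-tcp 0.046 n80 close -0.053..0.048 norm -0.017..0.007
z-tcp 0.058 n62 close -0.060..0.047 norm -0.017..0.010
z-tcp 0.070 n73 close -0.066..0.017 norm -0.019..0.010
z-tcp 0.082 n132 close -0.065..0.010 norm -0.019..0.012
z-tcp 0.094 n64 close -0.042..-0.014 norm -0.018..0.008
z-tcp 0.106 n47 close -0.038..0.001 norm -0.037..0.011
z-tcp 0.118 n123 close -0.039..0.004 norm -0.037..0.027
z-tcp 0.130 n123 close -0.038..0.005 norm -0.038..0.025
z-tcp 0.142 n129 close -0.038..0.004 norm -0.037..0.029
extent -0.08034197142811181 -0.005068492838240723 -0.10152254844341387 0.10135076655160666
1 [0.137 0.008 0.142] 161 floor a -0.0316 b 0.0546 z 0.1250 0.049311381487161104 0.05084609681956449 0.13718056974182402
-1 [ 0.173 -0.001  0.144] 182 floor a -0.0305 b -0.0470 z 0.1250 0.04835735418262117 0.05265034271463594 0.13729476612761693
```

Request:
carry_out:
  series: "-0.033 -0.004 -0.02 0; -0.0336 -0.004 -0.03 0; -0.034 -0.004 -0.04 0; -0.0336 -0.003 -0.04 0; 0 0 -0.04 0; 0 0 -0.04 0; 0 0 -0.04 0; 0 0 -0.03 0; 0 0 0 0; 0 0 0 0"
  jaw: 1

```text
time: 18.5
tool_pos: [0.398, -0.2143, 0.0926]
tcp_rot: [2.14, 2.298, 0.001]
wrist_force: [0.0, -0.9, -0.3]
width: 1.003
grip_force: 0.0
```

Request:
carry_out:
  series: "0 0 -0.025 0; 0 0 -0.02 0; 0 0 -0.006 0; 0 0 0 0; 0 0 0 0"

```text
time: 19.12
tool_pos: [0.3975, -0.2146, 0.0417]
tcp_rot: [2.14, 2.296, 0.001]
wrist_force: [-0.2, 0.8, 0.0]
width: 0.998
grip_force: 0.0
```

Request:
carry_out:
  series: "-0.0015 -0.001 0 0; 0 0 0 0"

```text
time: 19.38
tool_pos: [0.3951, -0.2152, 0.0408]
tcp_rot: [2.142, 2.297, 0.0]
wrist_force: [0.2, 0.3, -0.5]
width: 0.998
grip_force: 0.0
```

Request:
carry_out:
  series: "0 0 0 0; 0 0 0 0; 0 0 0 0; 0 0 0 0"
  jaw: 0.4
  grip_force: 20

```text
time: 19.88
tool_pos: [0.3951, -0.2151, 0.0406]
tcp_rot: [2.142, 2.298, 0.0]
wrist_force: [-0.7, -0.7, 2.5]
width: 0.703
grip_force: 7.1
```

Request:
carry_out:
  series: "0 0 0 0; 0 0 0 0; 0 0 0 0; 0 0 0 0"
  jaw: 0.2

```text
time: 20.38
tool_pos: [0.3951, -0.2152, 0.0407]
tcp_rot: [2.142, 2.298, 0.0]
wrist_force: [-1.0, 0.5, 5.7]
width: 0.691
grip_force: 20.7
```

Request:
carry_out:
  series: "0 0 0.01 0; 0 0 0.03 0; 0 0 0.05 0; 0 0 0.05 0; 0 0 0.05 0; 0 0 0.05 0; 0.0197 0.0127 0.04 5; 0.0197 0.0127 0 5; 0.0197 0.0127 0 5; 0.0197 0.0127 0 5; 0.0197 0.0127 0 5; 0.0197 0.0127 0 5; 0.0197 0.0127 0 5; 0.0197 0.0127 0 5; 0.0197 0.0127 0 5; 0.0197 0.0127 0 5; 0.0194 0.0124 0 5; 0.0194 0.0124 0 5; 0 0 0 0; 0 0 0 0"

```text
time: 22.88
tool_pos: [0.6299, -0.0634, 0.3198]
tcp_rot: [-0.707, -3.059, 0.001]
wrist_force: [0.2, -1.7, -1.6]
width: 0.694
grip_force: 22.4
```

```bash
python3 - <<'E'
from h import *
print(bot.read_state()["tool_pos"])
th=np.deg2rad(4.2)
for n in("side","top"):
    im,P=cloud(n);cv2.imwrite(f"pics/{n}5.png",im)
    Q=P.reshape(-1,3);b,g,r=im.reshape(-1,3).astype(int).T
    m=(Q[:,0]>.55)&(Q[:,0]<.72)&(Q[:,1]>-.16)&(Q[:,1]<.03)&(Q[:,2]>.25)&(r>g*1.3)&(r>60)
    T=Q[m]; print(n,len(T),T.min(0).round(3),T.max(0).round(3)) if len(T) else 0
a=cv2.resize(cv2.imread("pics/side5.png")[80:230,270:420],(600,600),interpolation=3);cv2.imwrite("pics/c5.png",a)
E
```

```text
[ 0.62986108 -0.06339739  0.31981435]
side 244 [ 0.594 -0.146  0.251] [0.685 0.003 0.442]
top 162 [ 0.576 -0.139  0.255] [0.682 0.004 0.679]
```

View pics/c5.png

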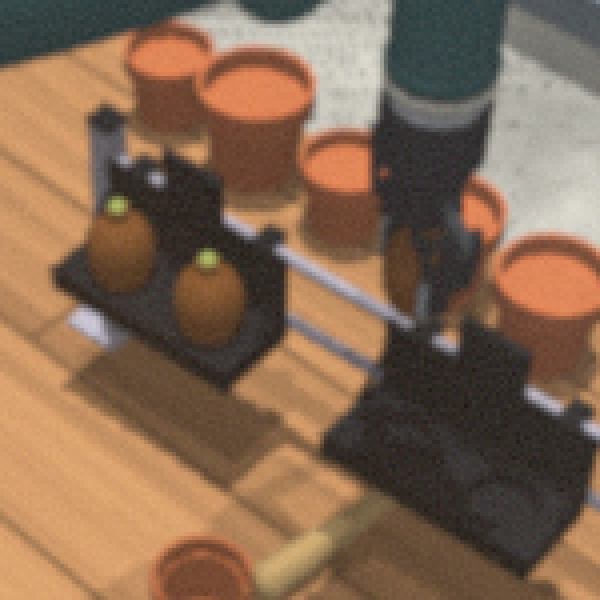

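Request:
carry_out:
  series: "0.001 0 -0.02 0; 0 0 -0.03 0; 0 0 -0.03 0; 0 0 -0.03 0; 0 0 -0.02 0; 0 0 -0.01 0; 0 0 0 0; 0 0 0 0"

```text
time: 23.98
tool_pos: [0.6326, -0.0634, 0.1818]
tcp_rot: [0.706, 3.059, 0.0]
wrist_force: [0.5, 0.2, -0.9]
width: 0.693
grip_force: 22.4
```

Request:
carry_out:
  series: "-0.0015 0 -0.005 0; 0 0 -0.005 0; 0 0 -0.004 0; 0 0 0 0; 0 0 0 0"

```text
time: 24.6
tool_pos: [0.6302, -0.0632, 0.1664]
tcp_rot: [0.706, 3.061, 0.0]
wrist_force: [0.0, 0.2, -2.2]
width: 0.694
grip_force: 22.4
```

Request:
carry_out:
  series: "0 0 -0.003 0; 0 0 -0.002 0; 0 0 0 0; 0 0 0 0"

```text
time: 25.1
tool_pos: [0.6302, -0.0632, 0.1614]
tcp_rot: [0.706, 3.061, -0.0]
wrist_force: [0.8, 0.0, -1.4]
width: 0.692
grip_force: 22.4
```

Request:
carry_out:
  series: "0 0 -0.001 0; 0 0 0 0; 0 0 0 0"

```text
time: 25.48
tool_pos: [0.6302, -0.0632, 0.1604]
tcp_rot: [0.706, 3.061, -0.0]
wrist_force: [0.4, 0.2, -0.7]
width: 0.693
grip_force: 22.4
```

Request:
carry_out:
  series: "0 0 -0.001 0; 0 0 0 0; 0 0 0 0"

```text
time: 25.85
tool_pos: [0.6302, -0.0632, 0.1593]
tcp_rot: [-0.706, -3.061, 0.0]
wrist_force: [0.3, 0.1, -0.6]
width: 0.692
grip_force: 22.4
```

Request:
carry_out:
  series: "0 0 -0.0008 0; 0 0 0 0; 0 0 0 0"

```text
time: 26.22
tool_pos: [0.6303, -0.0632, 0.1588]
tcp_rot: [0.706, 3.061, 0.0]
wrist_force: [0.4, 0.2, -0.8]
width: 0.696
grip_force: 22.5
```

Request:
carry_out:
  series: "0 0 -0.0008 0; 0 0 0 0; 0 0 0 0"

```text
time: 26.6
tool_pos: [0.6305, -0.0633, 0.1586]
tcp_rot: [0.706, 3.06, -0.0]
wrist_force: [-1.9, -0.2, 5.1]
width: 0.693
grip_force: 22.8
```

Request:
carry_out:
  series: "0 0 0.0006 0; 0 0 0 0"
  jaw: 0.37

```text
time: 26.85
tool_pos: [0.6303, -0.0632, 0.1586]
tcp_rot: [0.706, 3.061, 0.0]
wrist_force: [-2.3, -0.1, 4.3]
width: 0.695
grip_force: 22.8
```

Request:
carry_out:
  series: "0 0 0 0; 0 0 0 0; 0 0 0 0"
  jaw: 0.4

```text
time: 27.22
tool_pos: [0.6303, -0.0632, 0.1584]
tcp_rot: [0.706, 3.061, -0.0]
wrist_force: [-1.3, 0.6, 4.2]
width: 0.704
grip_force: 9.1
```

Request:
carry_out:
  series: "0 0 0 0; 0 0 0 0; 0 0 0 0"
  jaw: 0.43

```text
time: 27.6
tool_pos: [0.63, -0.0632, 0.1579]
tcp_rot: [-0.706, -3.061, 0.0]
wrist_force: [0.6, -0.5, 0.9]
width: 0.715
grip_force: 0.0
```

Request:
carry_out:
  series: "0 0 0 0; 0 0 0 0; 0 0 0 0"
  jaw: 0.48

```text
time: 27.98
tool_pos: [0.6302, -0.0632, 0.1584]
tcp_rot: [0.706, 3.061, 0.0]
wrist_force: [0.2, -0.0, 0.0]
width: 0.74
grip_force: 0.0
```

Request:
carry_out:
  series: "0 0 0 0; 0 0 0 0; 0 0 0 0; 0 0 0 0"
  jaw: 0.72

```text
time: 28.48
tool_pos: [0.6302, -0.0632, 0.1584]
tcp_rot: [0.706, 3.061, -0.0]
wrist_force: [0.1, 0.4, 0.0]
width: 0.861
grip_force: 0.0
```

Request:
carry_out:
  series: "0 0 0.01 0; 0 0 0.03 0; 0 0 0.04 0; 0 0 0.04 0; 0 0 0.04 0; -0.02 -0.022 0.02 -5; -0.02 -0.022 0 -5; -0.02 -0.022 0 -5; -0.02 -0.022 0 -5; -0.02 -0.022 0 -5; -0.02 -0.022 0 -5; -0.02 -0.022 0 -5; -0.02 -0.022 0 -5; -0.02 -0.022 0 -5; -0.02 -0.022 0 -5; -0.022 -0.02 0 -5; -0.0217 -0.0208 0 -5; 0 0 0 0; 0 0 0 0"

```text
time: 30.85
tool_pos: [0.3868, -0.3238, 0.339]
tcp_rot: [2.141, 2.298, 0.001]
wrist_force: [0.0, -0.8, -1.0]
width: 0.862
grip_force: 0.0
```

```bash
python3 - <<'E'
from h import *
print(bot.read_state()["tool_pos"])
im,P=cloud("side");cv2.imwrite("pics/c6.png",cv2.resize(im[100:330,270:450],(470,600),interpolation=3))
im,P=cloud("top");Q=P.reshape(-1,3);b,g,r=im.reshape(-1,3).astype(int).T
T=Q[(Q[:,0]>.55)&(Q[:,0]<.70)&(Q[:,1]>-.14)&(Q[:,1]<.01)&(Q[:,2]>.14)&(Q[:,2]<.25)&(r>g*1.25)]
print(len(T),T.min(0),T.max(0),T[T[:,2]>.2].mean(0))
E
```

```text
[ 0.38683978 -0.32379162  0.33896274]
416 [ 0.59659461 -0.13881037  0.1400237 ] [ 0.69955057 -0.00837987  0.24745669] [ 0.65860044 -0.08098641  0.21700351]
```

View pics/c6.png

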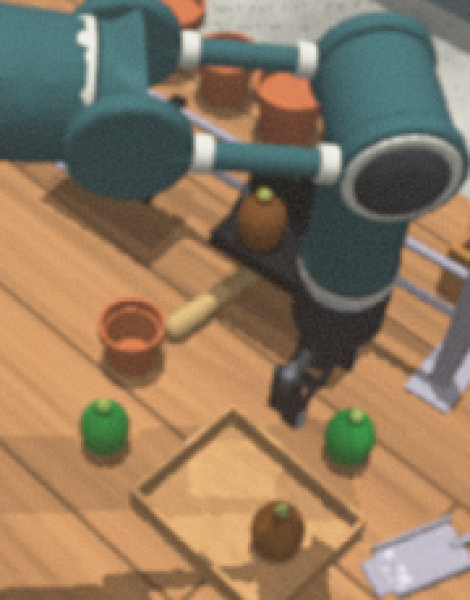

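Bulb 1 stands upright in the left pocket at crop (262,220), and bulb 2 is alone in the carton at (277,530).

Request:
carry_out:
  series: "0 0 -0.03 0; 0 0 -0.05 0; 0 0 -0.05 0; 0 0 -0.05 0; 0 0 -0.05 0; 0 0 -0.03 0; 0 0 -0.02 0; 0 0 -0.012 0; 0 0 -0.006 0; 0 0 0 0; 0 0 0 0; 0 0 0 0"
  jaw: 1

```text
time: 32.45
tool_pos: [0.387, -0.3245, 0.0412]
tcp_rot: [2.141, 2.297, -0.0]
wrist_force: [0.2, 0.5, -0.5]
width: 1.003
grip_force: 0.0
```

Request:
carry_out:
  series: "0 0 0 0; 0 0 0 0; 0 0 0 0; 0 0 0 0"
  jaw: 0.4

```text
time: 32.95
tool_pos: [0.3868, -0.3242, 0.0406]
tcp_rot: [2.142, 2.297, 0.0]
wrist_force: [1.0, -0.1, 0.8]
width: 0.7
grip_force: 0.6
```

Request:
carry_out:
  series: "0 0 0 0; 0 0 0 0; 0 0 0 0; 0 0 0 0"
  jaw: 0.2

```text
time: 33.45
tool_pos: [0.3869, -0.3243, 0.0408]
tcp_rot: [2.142, 2.297, 0.0]
wrist_force: [-0.1, -0.3, 5.0]
width: 0.69
grip_force: 21.5
```

Request:
carry_out:
  series: "0 0 0.01 0; 0 0 0.03 0; 0 0 0.05 0; 0 0 0.05 0; 0 0 0.05 0; 0 0 0.05 0; 0.0211 0.0128 0.04 -5; 0.0211 0.0128 0 -5; 0.0211 0.0128 0 -5; 0.0211 0.0128 0 -5; 0.0211 0.0128 0 -5; 0.0211 0.0128 0 -5; 0.0211 0.0128 0 -5; 0.0211 0.0128 0 -5; 0.0211 0.0128 0 -5; 0.0211 0.0128 0 -5; 0.0211 0.0128 0 -5; 0.0211 0.013 0 -5; 0 0 0 0; 0 0 0 0"

```text
time: 35.95
tool_pos: [0.6388, -0.1704, 0.3196]
tcp_rot: [-3.003, -0.92, 0.003]
wrist_force: [-0.3, 0.6, -0.5]
width: 0.685
grip_force: 22.2
```

Request:
carry_out:
  series: "0 0 -0.02 0; 0 0 -0.03 0; 0 0 -0.03 0; 0 0 -0.03 0; 0 0 -0.02 0; 0 0 -0.01 0; 0 0 -0.005 0; 0 0 0 0; 0 0 0 0; 0 0 0 0"

```text
time: 37.2
tool_pos: [0.6403, -0.1703, 0.1764]
tcp_rot: [3.003, 0.919, 0.002]
wrist_force: [-0.4, 0.1, -1.2]
width: 0.687
grip_force: 22.2
```

Request:
carry_out:
  series: "0 0 -0.005 0; 0 0 -0.004 0; 0 0 -0.003 0; 0 0 -0.003 0; 0 0 0 0; 0 0 0 0"

```text
time: 37.95
tool_pos: [0.6398, -0.1702, 0.1604]
tcp_rot: [3.004, 0.919, 0.0]
wrist_force: [0.3, -0.3, -1.3]
width: 0.683
grip_force: 22.2
```

Request:
carry_out:
  series: "0 0 -0.001 0; 0 0 0 0; 0 0 0 0"

```text
time: 38.33
tool_pos: [0.6397, -0.1702, 0.1594]
tcp_rot: [3.004, 0.919, 0.0]
wrist_force: [0.2, -1.4, -1.0]
width: 0.685
grip_force: 22.2
```

Request:
carry_out:
  series: "0 0 -0.0008 0; 0 0 0 0; 0 0 0 0"

```text
time: 38.7
tool_pos: [0.6398, -0.1703, 0.1589]
tcp_rot: [3.004, 0.919, 0.0]
wrist_force: [-1.7, 0.0, 1.8]
width: 0.684
grip_force: 22.4
```

Contact; release a little at a time.

Request:
carry_out:
  series: "0 0 0 0; 0 0 0 0"
  jaw: 0.36

```text
time: 38.95
tool_pos: [0.6398, -0.1703, 0.1589]
tcp_rot: [3.004, 0.919, 0.0]
wrist_force: [-1.2, -0.8, 1.7]
width: 0.69
grip_force: 22.5
```

Request:
carry_out:
  series: "0 0 0 0; 0 0 0 0; 0 0 0 0"
  jaw: 0.39

```text
time: 39.33
tool_pos: [0.6398, -0.1703, 0.1587]
tcp_rot: [3.004, 0.919, 0.0]
wrist_force: [-1.1, -0.4, 2.0]
width: 0.695
grip_force: 2.9
```

Request:
carry_out:
  series: "0 0 0 0; 0 0 0 0; 0 0 0 0"
  jaw: 0.42

```text
time: 39.7
tool_pos: [0.6396, -0.1701, 0.1583]
tcp_rot: [-3.004, -0.919, 0.0]
wrist_force: [0.1, 0.3, 1.0]
width: 0.708
grip_force: 0.0
```

Request:
carry_out:
  series: "0 0 0 0; 0 0 0 0; 0 0 0 0"
  jaw: 0.47

```text
time: 40.08
tool_pos: [0.6397, -0.1702, 0.1586]
tcp_rot: [3.004, 0.919, 0.0]
wrist_force: [0.1, 0.7, -0.0]
width: 0.734
grip_force: 0.0
```

Request:
carry_out:
  series: "0 0 0 0; 0 0 0 0; 0 0 0 0; 0 0 0 0"
  jaw: 0.72

```text
time: 40.58
tool_pos: [0.6397, -0.1702, 0.1586]
tcp_rot: [-3.004, -0.919, -0.0]
wrist_force: [-0.1, -0.2, 0.1]
width: 0.865
grip_force: 0.0
```

Request:
carry_out:
  series: "0 0 0.01 0; 0 0 0.03 0; 0 0 0.04 0; 0 0 0.04 0; 0 0 0.04 0; -0.03 -0.03 0.02 0; -0.03 -0.03 0 0; -0.03 -0.03 0 0; -0.03 -0.03 0 0; -0.03 -0.03 0 0; -0.03 -0.03 0 0; -0.03 -0.03 0 0; 0 -0.03 0 0; 0 -0.03 0 0; 0 0 0 0; 0 0 0 0"

```text
time: 42.58
tool_pos: [0.4297, -0.4398, 0.3389]
tcp_rot: [-3.004, -0.919, -0.001]
wrist_force: [0.2, 0.1, 1.1]
width: 0.861
grip_force: 0.0
```

```bash
python3 - <<'E'
from h import *
s=bot.read_state();print(s["tool_pos"],s["wrist_force"])
a,_=cloud("side");b,_=cloud("top")
o=np.zeros((600,800,3),np.uint8);o[:,:450]=cv2.resize(a[90:290,270:420],(450,600),interpolation=3);o[:400,450:]=cv2.resize(b[115:255,215:337],(350,400),interpolation=3)
cv2.imwrite("pics/c7.png",o)
E
```

```text
[ 0.42967113 -0.43982544  0.33894793] [0.16050369 0.14167028 1.12428846]
```

View pics/c7.png

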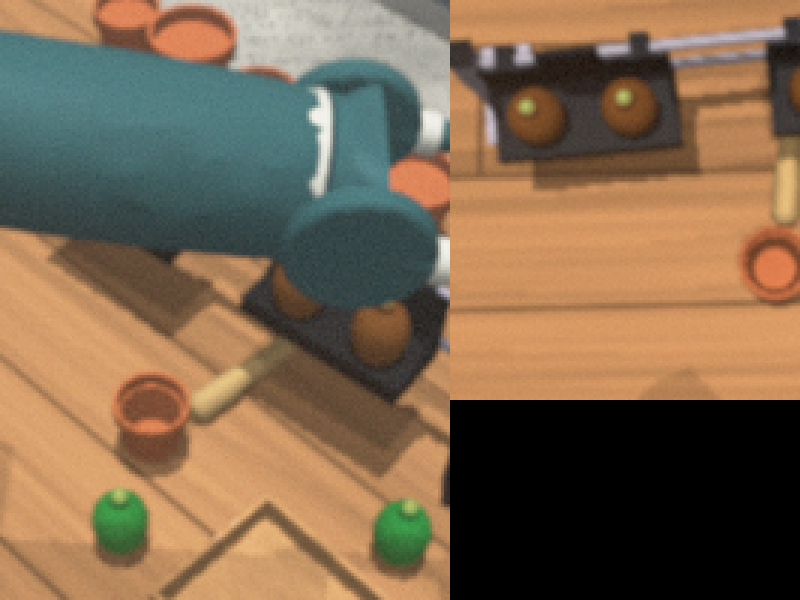

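Both bulbs are seen in the hung tray, at crop (297,290) and (380,330), partly behind the arm. I'll use the last picture on the top view.

```bash
python3 - <<'E'
from h import *
b,_=cloud("top");cv2.imwrite("pics/c8.png",cv2.resize(b[100:270,210:450],(800,567),interpolation=3))
E
```

```text
(no output)
```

View pics/c8.png

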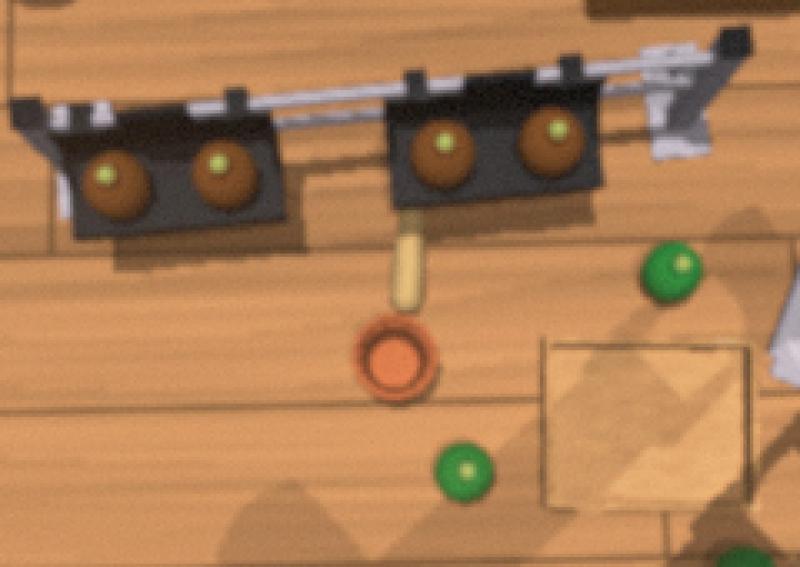

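The top view shows the tray on the rail with both hooks over it at (415,85) and (570,70). The bulbs stand upright in the pockets at (443,152) and (552,142), and the bystanders in view have not moved.

```bash
python3 -c "
from workcell import bot
print(bot.finish_job())"
```

```text
the job is handed in; nothing more can be done
None
```

The tray hangs on the free part of the upper rail facing the same way as its neighbour, a bulb stands upright in each pocket, and I handed the job in at about 43 s; no verdict came back.

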